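# Lock a circuit board in its jig with the slotted turn clamp

## Task

Take the flat screwdriver from its stand and set it in the collar on the orange jig. Pressing only lightly, rotate it until the blade drops into the screw slot, then turn the screw clockwise with it until the red clamp tongue lies fully home, square over the green circuit board. Finish with the screwdriver standing fully home in its stand; never force the screw, handle the red tongue or disturb the board, parts bin, tape or jar.

Things in the scene. Friction and masses are not known exactly. Their poses are not given: they have to be found in the camera images.
- jig: Orange board-holding jig fixed to the bench, 180 (x) x 200 (y) x 20 mm, with an aluminium collar block standing on its -x side (46 x 40 mm seen from above, 54 mm high) that holds the captive slotted screw. Origin: centre of the jig's underside; x points from the collar towards the board, z up. Its place and yaw vary.
- screw (a point): On the vertical screw axis at the floor of the screw slot, 36 mm above the bench; 50 mm to the -x side of the jig's centre. Its axes are the jig's and do not turn with the screw. The brass head's top face is 6 mm above this point; the slot runs right across it, 3.3 mm wide and 6 mm deep: a blade resting on the head drops 6 mm when it lines up. Contacts yield up to 1 mm.
- collar (a point): Centre of the collar's mouth, on the screw axis, 60 mm above the bench. Guide hole 13 mm across, opening over its top 6 mm into a lead-in cone 21 mm wide in a raised steel ring 29 mm across; the screw head lies 18 mm down. The slot's direction is NOT measured: at the start it lies within 0.9 rad either way of the red tongue's direction, and it turns rigidly with the tongue.
- clamp (a joint): Angle of the red tongue and screw, rad: 0 = tongue along the jig's +y; grows clockwise seen from above; pi/2 = against a hard stop, tongue along the jig's +x, locked over the board. Starts between 0.1 and 0.4. Stiff: turning takes about 0.016 N m, so a blade pressed on the head with over about 10 N can drag it round without finding the slot; 2 to 5 N is right; stays where it is left.
- tongue (a point): Red clamp tongue fixed to the screw, beneath the collar: 12 mm wide, 5 mm thick, reaching 45 mm from the screw axis, its top 31 mm above the bench. This point: middle of the top edge of its free end; its +y points along the tongue.
- driver: Flat screwdriver, 145 mm long, 120 g, standing blade-down in its stand. Origin: middle of the blade's lower edge; z points up to the handle, x along the blade's width. Blade 10 mm wide (x), 2 mm thick (y), 7 mm long; above it a round guide sleeve 12 mm across (10 mm at its foot) up to 60 mm, a flange 32 mm across (60 to 66 mm), and a blue square handle 26 x 26 mm, sides square to x and y, up to 145 mm; its +y and -y sides have a yellow stripe.
- stand: Black tool stand fixed to the bench, 80 x 80 x 65 mm on a 96 mm square grey foot, one round hole. Origin: centre of its underside. It may be on the left or the right of the jig.
- stand_hole (a point): Centre of the mouth of the stand's vertical through hole, 20 mm in diameter, 65 mm above the bench. When the screwdriver is home its flange rests on the stand's top, with the blade edge 5 mm above the bench.
- board: Green circuit board, 112 x 150 x 4 mm, 90 g, lying loose in the jig; origin at the centre of its underside, 20 mm above the bench.
- parts_bin: Open blue parts bin, 90 x 90 x 45 mm, loose on the bench; origin at the centre of its underside. Bystander.
- tape: Yellow roll of tape lying flat, 70 mm across, 18 mm high; origin at the centre of its underside. Bystander.
- jar: Small jar, 48 mm across, 70 mm high, origin at the centre of its underside. Bystander.
Things that resemble listed ones, but are neither listed nor needed, are in the scene too. Of the things like the driver, leave any that is brown; of the rest the smaller one is meant.

How it is judged:
On the way, in this order (a step that is already met when the one before it is completed fails the run):
1. the screwdriver's blade has dropped into the screw slot (edge within 2.4 mm of the slot floor, within 2.5 mm of the axis, upright within 8 degrees) before the clamp has been turned (z of driver in the frame of screw below 0.0024 m and horizontal distance between driver and screw below 0.0025 m and angle between driver's own z axis and vertical below 0.14 rad and value of joint clamp below 0.8 rad), for 0.1 s.
2. the clamp has been turned past 1.45 rad with the blade still in the slot (z of driver in the frame of screw below 0.0024 m and horizontal distance between driver and screw below 0.0025 m and angle between driver's own z axis and vertical below 0.14 rad and value of joint clamp above 1.45 rad), for 0.1 s.
At the end, for the whole second after the job is handed in: The clamp is home (joint above 1.42 rad, within 9 degrees of its stop) and the screwdriver stands at rest, released, fully home in its stand (blade edge below 8 mm, within 6 mm of the hole's centre, upright within 4.5 degrees); the board lies within 8 mm of its start (value of joint clamp above 1.42 rad and horizontal distance between driver and stand_hole below 0.006 m and height (world z) of driver below 0.008 m and angle between driver's own z axis and vertical below 0.08 rad and linear speed of driver below 0.02 m/s and distance of board from where it was at the start of the episode below 0.008 m); the robot touches nothing.
It fails at once if the screwdriver pushed on the jig, collar or screw with more than 40 N (contact force between driver and jig above 40 N).
It fails at once if the red clamp or screw touched with the robot itself (more than 1 N) (contact force between any of the fingers, the arm and clamp above 1 N).
It fails at once if the board moved more than 8 mm (distance of board from where it was at the start of the episode above 0.008 m).
It fails at once if the parts bin, tape or jar moved more than 20 mm (distance of any of parts_bin, tape, jar from where it was at the start of the episode above 0.02 m).
It also fails if it takes over 64 s, if anything falls off the work surface, if the arm or the gripper's body presses on something with over 40 N, if the wrist force passes 120 N, or if a joint passes its speed limit or range.

## Robot

A 6-joint arm with a two-finger parallel gripper is mounted at the origin on the work surface. World frame = base frame: x ahead of the robot, y to its left, z up, the work surface at z = 0. Lengths are in m, angles in rad, forces in N, time in s.
With the tool pointing down it reaches from about 0.25 to 0.775 m from the base axis. Payload 4 kg.
Tool frame: the origin (TCP) lies midway between the tips of the shut fingers; the grasp point (between the pads) lies 19 mm behind it; z points along the fingers, y is the direction in which the jaws open and shut (so a half turn about z gives the same grasp; the last joint's range is limited). The gripper opens to 94 mm and grips with 3 to 60 N. Pads are 16 mm wide; open, the fingers measure 119 mm over their backs; the gripper's body (75 mm by 177 mm) begins 78 mm behind the grasp point.
Start: joints at [-1.358, 0.087, 1.371, -0, 1.684, -0.103], TCP at [0.171, -0.523, 0.206] pointing down, gripper open.
Joint ranges: [-3.1, 3.1], [-0.76, 2.03], [0.27, 2.55], [-1.08, 4.22], [0.17, 2.65], [-2.57, 2.57]. Speed limits (rad/s): [2.79, 2.79, 3.14, 3.14, 3.14, 3.14].

## Interface

Orientations are given as a rotation vector (axis times angle).
In Python, from cell import env gives the robot as it stands.
- The arm moves only by the shell command python3 -m jog 'ROWS' [OPENING] [FORCE]. ROWS is JSON, a list of rows, each a list of 6 numbers: the shift along the tool's x, y, z in m, then the turn, a rotation vector about the tool's x, y, z in rad. In form: [[tx, ty, tz, rx, ry, rz], ...]. A call has exactly 8 rows; each row shifts and turns the pose as measured when the row begins, along the tool's axes as they then stand; what a row does not reach is not made up. A row lasts 1/10 s, in which the tool goes at most 50 mm and 8.59 degrees, less where a joint would pass 70% of its speed; a pose out of reach is approached as far as the arm can. A call with a gripper value outside its range is refused whole. OPENING is the opening, from 0 (shut) to 1 (fully open), set as the call begins (- or left out, the last holds). The fingers move at their own pace and stop on an object; FORCE is the grip in N (left out, the last holds). Time passes only in rows, so rows that do not move let the fingers close, or fill a call up. It gives the time, the measured TCP pose, the force and the opening at its end, in the units of the state.
- env.get_state(): the state, without advancing time (a new reading comes with each control period).
- env.read_camera(name): name is "scene" or "top" or "wrist"; returns a dict with "img" (384x512x3 uint8, red, green, blue), "camera_matrix" (3x3 intrinsics, pixels), "world_to_cam" (4x4, takes a point from world to camera coordinates). Camera axes: x right, y down, z forward; pixel columns grow to the right and rows downward; lengths in m; the calibration is good to about 2 mm. A picture is of the moment at which its call begins. There is no depth.
- env.hand_in(): hands the job in, once; it reports no verdict.
Trained networks look in a picture, given as the dict that the camera call returned (one of the last four; its "shot" number tells which), for a name from the list of things; names that differ only in an ending like _2 or _b are one class to them, and where a whole thing is asked for, a point or a joint stands for the part that bears it (a point fixed in the world has none). Each returns a list of dicts, best first, with "conf" (0 to 1); they miss things now and then, are a little off and sometimes report something else, mostly with a low value. They report only what shows in the picture. A call takes as long as a camera call. They do not tell look-alikes from the thing itself.
- env.silhouettes(picture, thing): "pixels" (384x512 bool, what is visible of it) and "bbox" ([left, top, right, bottom] in pixels, round what is visible of it).
The state is a dict: "time": time; "joints": joint angles; "qd": joint speeds; "joint_torque": joint torques, N m; "ee_pos": TCP position; "orientation": TCP orientation; "force": force on the tool from outside, world axes, zero at the start; "wrist_torque": the same for the moment, N m; "grip_width": finger opening in m.
Only numpy, scipy, OpenCV 4.12 (cv2) and the standard library are available. Lean on these libraries where they do the work, as an engineer would, in place of code of your own. Each camera call takes 0.05 s, during which the arm holds its last target.

## Working session

There is one attempt and no reset: what is moved stays moved. The work goes in short steps, Python scripts to look and compute and a shell command to move; the robot and the scene stay as the last step left them, time stands still between calls to the robot, and variables do not carry over. Pictures are saved under pics/ and viewed, and the job is handed in when it is done.

```bash
ls; mkdir -p pics; python3 - <<'E'
from cell import env
import cv2,numpy as np,pickle
s=env.get_state();print({k:np.round(v,3) for k,v in s.items()})
for n in("scene","top","wrist"):
    p=env.read_camera(n);cv2.imwrite(f"pics/a_{n}.png",p["img"][:,:,::-1])
    pickle.dump(p,open(f"pics/a_{n}.pkl","wb"))
    print(n,p["camera_matrix"].round(1).tolist(),p["world_to_cam"].round(4).tolist())
    for t in("jig","driver","stand","clamp","board","parts_bin","tape","jar"):
        print(t,[(round(d["conf"],2),d["bbox"]) for d in env.silhouettes(p,t)])
E
```

```text
pics
{'time': np.float64(0.0), 'joints': array([-1.358,  0.088,  1.372, -0.   ,  1.684, -0.103]), 'qd': array([-0.001, -0.   ,  0.001,  0.001,  0.   ,  0.001]), 'joint_torque': array([-0.0000e+00, -3.4018e+01, -3.0243e+01,  7.2000e-02,  3.3000e-02,
       -0.0000e+00]), 'ee_pos': array([ 0.171, -0.522,  0.204]), 'orientation': array([-3.1  , -0.494,  0.   ]), 'force': array([-0.032, -0.001,  0.289]), 'wrist_torque': array([ 0.03 , -0.003,  0.012]), 'grip_width': np.float64(0.094)}
scene [[427.1, 0.0, 253.3], [0.0, 427.1, 192.0], [0.0, 0.0, 1.0]] [[0.2559, 0.9666, 0.0173, -0.1187], [0.7518, -0.1877, -0.6322, -0.3975], [-0.6078, 0.1747, -0.7746, 1.396], [0.0, 0.0, 0.0, 1.0]]
jig [(0.96, [207.3, 168.4, 312.0, 258.1])]
driver [(0.92, [132.0, 148.8, 152.3, 187.1]), (0.78, [87.7, 180.0, 121.7, 244.1]), (0.77, [76.1, 161.8, 96.7, 188.2])]
stand [(0.92, [125.9, 168.3, 174.6, 215.3])]
clamp []
board [(0.9, [226.5, 182.5, 304.7, 245.1]), (0.72, [343.7, 150.5, 383.5, 193.5])]
parts_bin [(0.65, [344.4, 151.1, 381.4, 193.2])]
tape [(0.95, [140.2, 249.9, 177.4, 278.1])]
jar [(0.85, [384.0, 194.1, 
[... 361 characters left out ...]
2.9, 241.3]), (0.64, [376.5, 160.9, 414.5, 193.0]), (0.6, [347.2, 224.9, 370.9, 237.8])]
stand [(0.78, [325.2, 216.8, 375.3, 261.4])]
clamp [(0.37, [229.6, 209.0, 253.9, 215.1])]
board [(0.87, [203.8, 150.2, 276.9, 212.4])]
parts_bin [(0.9, [93.1, 185.1, 147.1, 236.3]), (0.21, [232.2, 205.8, 253.7, 218.5])]
tape [(0.59, [333.7, 143.6, 364.3, 171.7]), (0.36, [195.0, 147.7, 296.1, 242.1])]
jar [(0.66, [98.3, 141.3, 126.2, 165.7])]
wrist [[266.5, 0.0, 253.1], [0.0, 266.5, 191.1], [0.0, 0.0, 1.0]] [[0.3107, -0.9505, 0.0004, -0.5511], [-0.923, -0.3016, 0.239, -0.0248], [-0.2271, -0.0747, -0.971, 0.3907], [0.0, 0.0, 0.0, 1.0]]
jig []
driver []
stand []
clamp []
board []
parts_bin []
tape []
jar []
```

```bash
python3 - <<'E'
import cv2
t=cv2.imread("pics/a_top.png")
cv2.imwrite("pics/b_top.png",cv2.resize(t[130:280,180:450],None,fx=2.96,fy=2.96,interpolation=cv2.INTER_CUBIC))
t=cv2.imread("pics/a_scene.png")
cv2.imwrite("pics/b_scene.png",cv2.resize(t[130:290,60:330],None,fx=2.96,fy=2.96,interpolation=cv2.INTER_CUBIC))
E
```

```text
(no output)
```

View pics/b_top.png

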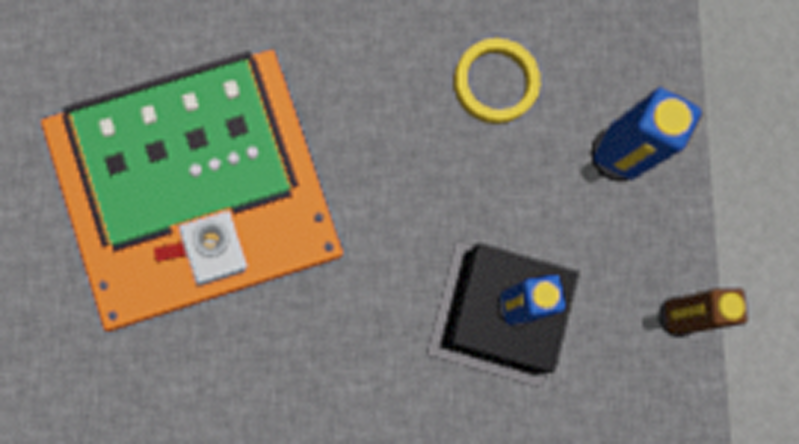

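View pics/b_scene.png

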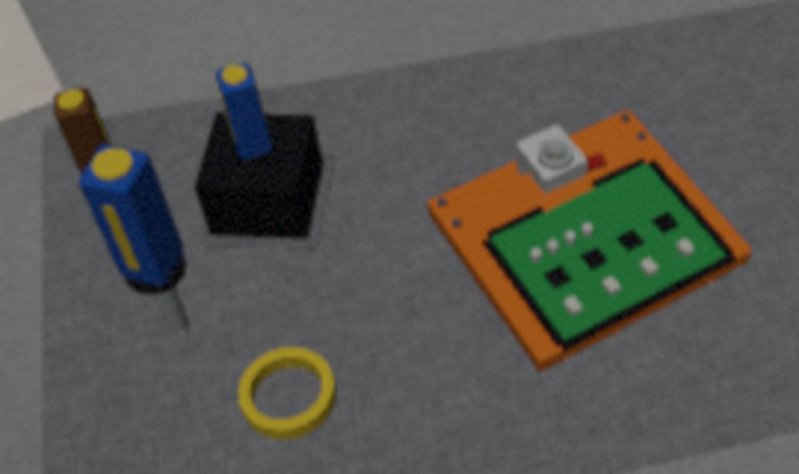

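View pics/a_top.png

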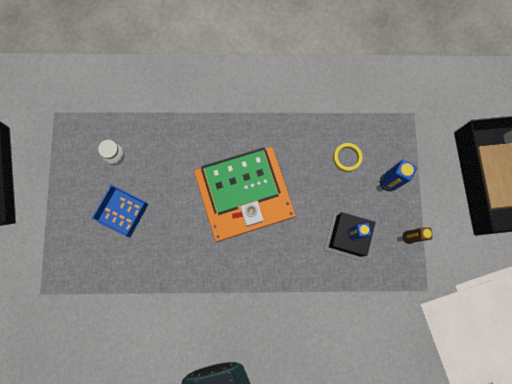

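The driver-like things are the blue one in the stand (top px 360,231), the large blue one standing free (395,177) and the brown one (417,235). The one I want is the smaller blue one in the stand: the brown is excluded and the free-standing blue is bigger. The crop above confirms this. Next I'll work out the positions.

```bash
cat > h.py <<'E'
import numpy as np,cv2,pickle
from scipy.spatial.transform import Rotation as R
from scipy.optimize import least_squares
def ray(p,u,v):
    T=p["world_to_cam"];K=p["camera_matrix"]
    d=T[:3,:3].T@np.linalg.solve(K,[u,v,1.]);o=-T[:3,:3].T@T[:3,3];return o,d
def at(p,u,v,z):
    o,d=ray(p,u,v);return o+d*(z-o[2])/d[2]
def proj(p,X):
    X=np.atleast_2d(X);c=X@p["world_to_cam"][:3,:3].T+p["world_to_cam"][:3,3];q=c@p["camera_matrix"].T;return q[:,:2]/q[:,2:]
def tri(obs):
    A=0;b=0
    for p,u,v in obs:
        o,d=ray(p,u,v);d=d/np.linalg.norm(d);M=np.eye(3)-np.outer(d,d);A=A+M;b=b+M@o
    return np.linalg.solve(A,b)
def crop(p,c,w,f,name,draw=[]):
    im=p["img"][:,:,::-1].copy();x0=int(c[0]-w/2);y0=int(c[1]-w*3/8)
    x0=max(x0,0);y0=max(y0,0)
    s=cv2.resize(im[y0:y0+int(w*3/4),x0:x0+w],None,fx=f,fy=f,interpolation=cv2.INTER_CUBIC)
    for q in draw: cv2.circle(s,(int((q[0]-x0+.5)*f),int((q[1]-y0+.5)*f)),3,(255,0,255),-1)
    cv2.imwrite(name,s);print(name,x0,y0,f)
E
python3 - <<'E'
from h import *
t=pickle.load(open("pics/a_top.pkl","rb"));s=pickle.load(open("pics/a_scene.pkl","rb"))
c=lambda x,y:(x/2.96+180-.3,y/2.96+130-.3); cs=lambda x,y:(x/2.96+60-.3,y/2.96+130-.3)
print("cap",at(t,*c(546,294),.15),at(s,*cs(235,74),.15),tri([(t,*c(546,294)),(s,*cs(235,74))]))
st=[at(t,*c(*q),.065) for q in((480,244),(578,271),(551,373),(443,346))]
print("stand",np.mean(st,0),np.array(st).round(3).tolist())
ss=[at(s,*cs(*q),.065) for q in((218,114),(317,117),(322,182),(198,180))]
print("stand s",np.mean(ss,0),np.array(ss).round(3).tolist())
j=[at(t,*c(*q),.02) for q in((42,119),(272,51),(342,255),(107,330))]
print("jig",np.mean(j,0),np.array(j).round(3).tolist())
j2=[at(s,*cs(*q),.02) for q in((430,204),(628,110),(750,250),(541,360))]
print("jig s",np.mean(j2,0),np.array(j2).round(3).tolist())
print("collar",at(t,*c(210,239),.06),at(s,*cs(555,152),.06))
print("board",at(t,*c(180,150),.024))
E
```

```text
cap [ 0.48303931 -0.26844705  0.15      ] [ 0.47868048 -0.26711602  0.15      ] [ 0.48265369 -0.26706223  0.15399985]
stand [ 0.48135917 -0.26502476  0.065     ] [[0.531, -0.242, 0.065], [0.51, -0.316, 0.065], [0.432, -0.292, 0.065], [0.453, -0.21, 0.065]]
stand s [ 0.47918904 -0.26037111  0.065     ] [[0.434, -0.293, 0.065], [0.457, -0.215, 0.065], [0.526, -0.22, 0.065], [0.5, -0.314, 0.065]]
jig [ 0.58391608 -0.01995611  0.02      ] [[0.64, 0.101, 0.02], [0.697, -0.086, 0.02], [0.529, -0.14, 0.02], [0.47, 0.046, 0.02]]
jig s [ 0.58515737 -0.01983111  0.02      ] [[0.532, -0.139, 0.02], [0.471, 0.047, 0.02], [0.64, 0.099, 0.02], [0.698, -0.087, 0.02]]
collar [ 0.53583079 -0.03423122  0.06      ] [ 0.5356811 -0.0350013  0.06     ]
board [ 0.61351336 -0.01103659  0.024     ]
```

```bash
python3 - <<'E'
from h import *
w=pickle.load(open("pics/a_wrist.pkl","rb"))
Rt=R.from_rotvec([-3.1,-.494,0]).as_matrix();print(Rt.round(3))
T=w["world_to_cam"];o=-T[:3,:3].T@T[:3,3];tcp=np.array([.171,-.522,.204])
print("cam in tool",Rt.T@(o-tcp), "axes in tool (rows=cam axes)",(T[:3,:3]@Rt).round(3))
t=pickle.load(open("pics/a_top.pkl","rb"));s=pickle.load(open("pics/a_scene.pkl","rb"))
crop(t,(357,231),60,12,"pics/c1.png");crop(s,(145,175),80,9,"pics/c2.png")
E
```

```text
[[ 0.95   0.311 -0.   ]
 [ 0.311 -0.95   0.002]
 [ 0.    -0.002 -1.   ]]
cam in tool [ 0.06899012  0.00117007 -0.18153169] axes in tool (rows=cam axes) [[-0.     1.    -0.003]
 [-0.971 -0.001 -0.239]
 [-0.239  0.003  0.971]]
pics/c1.png 327 208 12
pics/c2.png 105 145 9
```

View pics/c1.png

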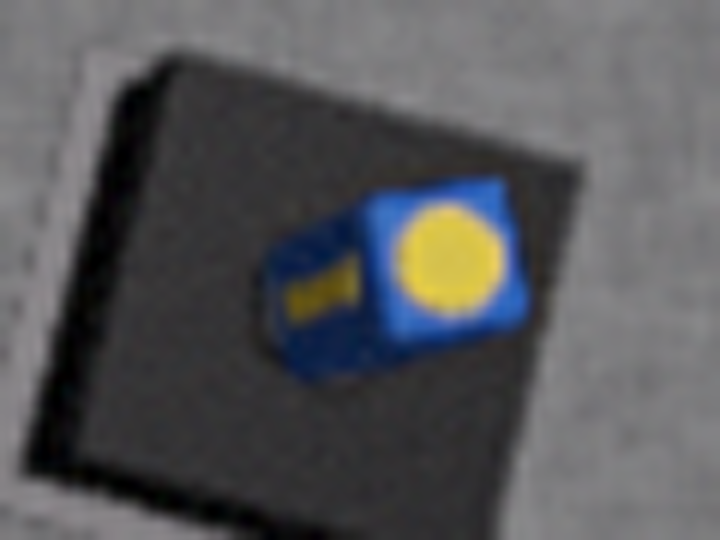

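```bash
python3 -m jog '[[0.04,-0.016,-0.004,0,0,0],[0.04,-0.016,-0.004,0,0,0],[0.04,-0.016,-0.004,0,0,0],[0.04,-0.016,-0.004,0,0,0],[0.04,-0.016,-0.004,0,0,0],[0.04,-0.016,-0.004,0,0,0],[0.04,-0.016,0,0,0,0],[0.02,-0.01,0,0,0,0.1]]' 1; python3 - <<'E'
from h import *
from cell import env
w=env.read_camera("wrist");crop(w,(256,192),512,1.5,"pics/d_w.png");pickle.dump(w,open("pics/d_w.pkl","wb"))
print(proj(w,[[.482,-.267,.15],[.482,-.267,.065]]))
s=env.get_state();print(s["ee_pos"],R.from_rotvec(s["orientation"]).as_matrix().round(3),s["joints"])
E
```

```text
time: 2.15
ee_pos: [0.4249, -0.3097, 0.2297]
orientation: [3.124, 0.319, 0.002]
force: [-0.1, 0.2, -0.2]
grip_width: 0.0939
pics/d_w.png 0 0 1.5
[[220.12292317 130.839127  ]
 [228.12994698 129.59313661]]
[ 0.42649921 -0.30791056  0.22976749] [[ 0.98   0.2    0.003]
 [ 0.2   -0.98   0.001]
 [ 0.003 -0.    -1.   ]] [-0.73491706  0.0287076   1.38449866  0.00272534  1.72673866  0.63453099]
```

View pics/d_w.png

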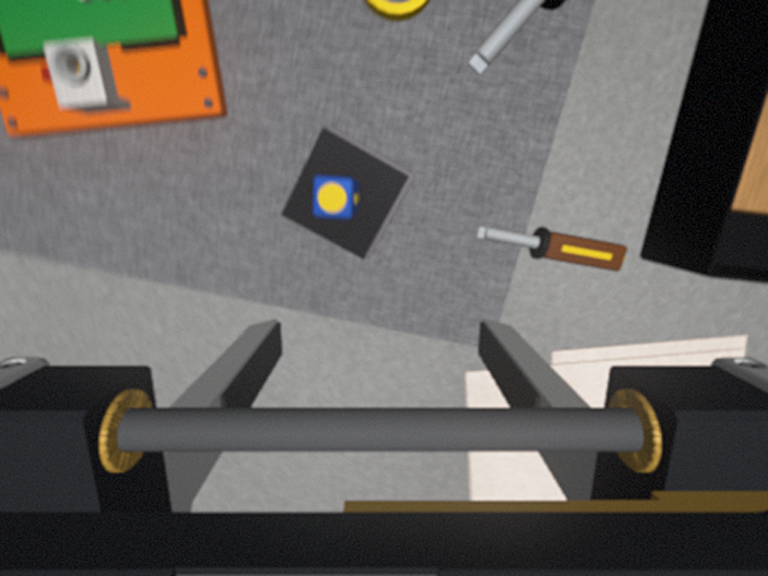

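```bash
python3 - <<'E'
from h import *
w=pickle.load(open("pics/d_w.pkl","rb"));crop(w,(228,131),80,9,"pics/d_c.png")
crop(w,(48,45),80,9,"pics/d_j.png")
E
```

```text
pics/d_c.png 188 101 9
pics/d_j.png 8 15 9
```

View pics/d_c.png

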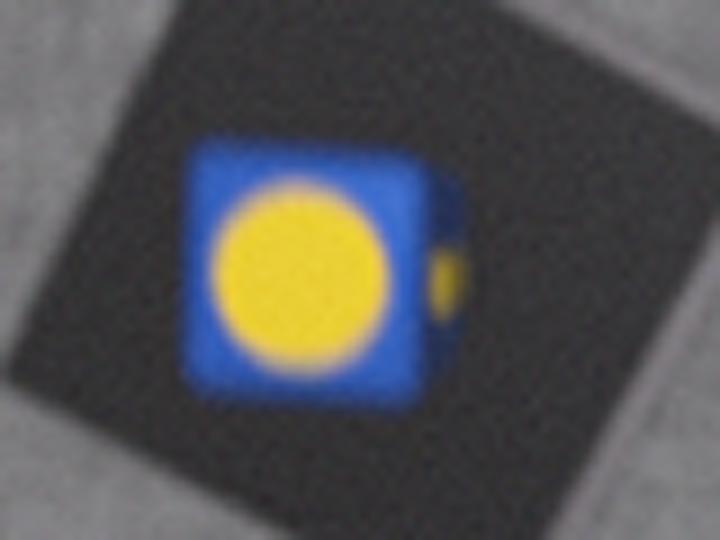

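```bash
python3 - <<'E'
from h import *
w=pickle.load(open("pics/d_w.pkl","rb"))
f=lambda x,y:at(w,x/9+188-.45,y/9+101-.45,.15)[:2]
q=np.array([f(187,140),f(425,153),f(421,410),f(186,400)]);print(q.round(4).tolist(),f(301,277),q.mean(0))
for a,b in((0,1),(1,2),(2,3),(3,0)):
    d=q[b]-q[a];print(np.linalg.norm(d).round(4),np.arctan2(d[1],d[0]).round(3))
E
```

```text
[[0.4931, -0.2538], [0.4968, -0.2784], [0.4706, -0.2829], [0.4666, -0.2581]] [ 0.48172071 -0.26789028] [ 0.48176431 -0.26829096]
0.0248 -1.42
0.0266 -2.971
0.0251 1.732
0.0268 0.16
```

View pics/d_j.png

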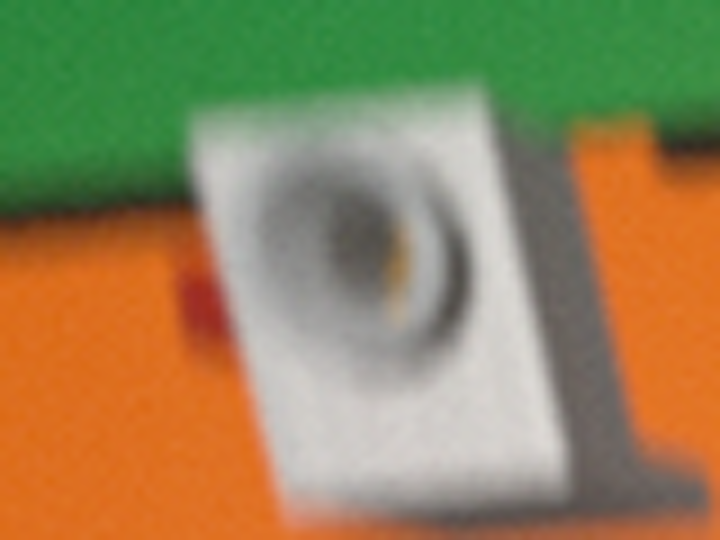

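```bash
python3 -m jog '[[0.015,-0.045,0,0,0,0],[0.015,-0.045,0,0,0,0],[0.015,-0.045,0,0,0,0],[0.016,-0.045,0,0,0,0],[0.016,-0.045,0,0,0,0],[0.016,-0.02,0.03,0,0,0],[0,0,0.045,0,0,0],[0,0,0.045,0,0,0]]' ; python3 - <<'E'
from h import *
from cell import env
w=env.read_camera("wrist");crop(w,(256,192),512,1.5,"pics/e_w.png");pickle.dump(w,open("pics/e_w.pkl","wb"))
q=proj(w,[[.536,-.035,.06],[.536,-.035,.042]]);print(q)
crop(w,q[0],80,9,"pics/e_c.png")
s=env.get_state();print(s["ee_pos"],R.from_rotvec(s["orientation"]).as_matrix().round(3),s["joints"])
E
```

```text
time: 3.0
ee_pos: [0.4766, -0.044, 0.1156]
orientation: [3.118, 0.324, 0.038]
force: [0.5, -0.9, -0.8]
grip_width: 0.0939
pics/e_w.png 0 0 1.5
[[255.38477962 138.23787377]
 [255.04333658 137.80529862]]
pics/e_c.png 215 108 9
[ 0.47026045 -0.04273068  0.10577293] [[ 0.979  0.205  0.007]
 [ 0.205 -0.979  0.   ]
 [ 0.007  0.001 -1.   ]] [-2.12002931e-01 -5.05572408e-02  1.71015497e+00  1.65450197e-03
  1.47482591e+00  1.15203195e+00]
```

View pics/e_c.png

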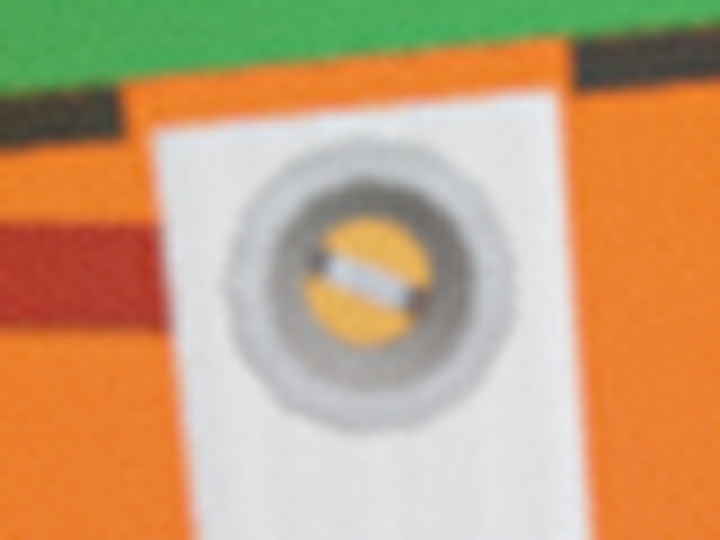

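View pics/e_w.png

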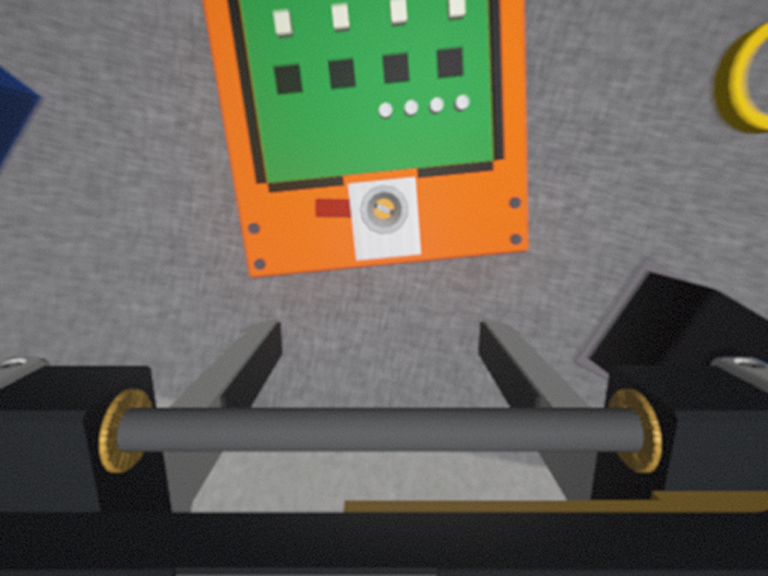

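```bash
python3 - <<'E'
from h import *
w=pickle.load(open("pics/e_w.pkl","rb"))
f=lambda x,y,z:at(w,x/9+215-.45,y/9+108-.45,z)[:2]
an=lambda a,b:np.arctan2(*(b-a)[::-1])
print("ring",f(372,286,.06),"head",f(368,281,.042))
print("slot",an(f(418,302,.037),f(318,262,.037)))
print("tongue",an(f(165,222,.031),f(0,226,.031)),an(f(170,328,.031),f(0,326,.031)))
print("jig y",an(f(555,92,.054),f(155,128,.054)), an(f(720,85,.02),f(0,150,.02)))
g=lambda x,y,z:at(w,x/1.5-.3,y/1.5-.3,z)[:2]
print("jig y",an(g(527,250,.02),g(252,276,.02)))
E
```

```text
ring [ 0.53517536 -0.03562054] head [ 0.53520446 -0.03554872]
slot 1.4040102112314947
tongue 1.8017401453589745 1.7660668756379152
jig y 1.8652779506924184 1.8655760198299316
jig y 1.8719015973713795
```

```bash
cat >> h.py <<'E'
def need(s,xy,z,yaw):
    Rm=R.from_rotvec(s["orientation"]);c,n=np.cos(yaw),np.sin(yaw)
    Rd=R.from_matrix(np.array([[c,n,0],[n,-c,0],[0,0,-1]]).astype(float))
    print("need",(Rm.inv().apply(np.array([*xy,z])-s["ee_pos"])).round(4),(Rm.inv()*Rd).as_rotvec().round(4),"at",s["ee_pos"].round(4),"t",round(float(s["time"]),2),"F",s["force"].round(1),"M",s["wrist_torque"].round(2),"w",round(float(s["grip_width"]),4))
    x=Rm.as_matrix()[:,0];print("yaw",round(float(np.arctan2(x[1],x[0])),3),"q6",round(float(s["joints"][5]),2))
E
python3 -m jog '[[0,0,-0.045,0,0,0],[0,0,-0.045,0,0,0],[0,0,-0.03,0,0,0],[-0.007,0.044,0,0,0,0],[-0.007,0.044,0,0,0,0],[-0.007,0.044,0,0,0,0],[-0.007,0.044,0,0,0,0],[-0.007,0.044,0,0,0,0]]' ; python3 - <<'E'
from h import *
from cell import env
need(env.get_state(),(.4818,-.268),.23,.158)
E
```

```text
time: 3.85
ee_pos: [0.4768, -0.2698, 0.2326]
orientation: [3.122, 0.344, -0.003]
force: [0.4, 0.1, -0.7]
grip_width: 0.0938
need [ 0.0053 -0.0007  0.0026] [0.     0.0022 0.0617] at [ 0.4768 -0.2698  0.2326] t 3.85 F [ 0.4  0.1 -0.7] M [-0.02 -0.03  0.03] w 0.0938
yaw 0.22 q6 0.73
```

```bash
python3 -m jog '[[0.005,0,0,0,0.002,0.06],[0,0,0,0,0,0],[0,0,0,0,0,0],[0,0,0,0,0,0],[0,0,0,0,0,0],[0,0,0,0,0,0],[0,0,0,0,0,0],[0,0,0,0,0,0]]' ; python3 - <<'E'
from h import *
from cell import env
w=env.read_camera("wrist")
need(env.get_state(),(.4818,-.268),.23,.158)
q=proj(w,[[.4818,-.268,.15]])[0];print(q);crop(w,q,80,9,"pics/f_c.png",[q]);pickle.dump(w,open("pics/f_w.pkl","wb"))
E
```

```text
time: 4.65
ee_pos: [0.4796, -0.274, 0.2362]
orientation: [3.129, 0.244, -0.0]
force: [0.8, 0.3, -0.4]
grip_width: 0.0941
need [ 0.003  -0.0056  0.0062] [ 0.003   0.0004 -0.0021] at [ 0.4797 -0.274   0.2363] t 4.7 F [0.5 0.1 0.5] M [0.02 0.04 0.02] w 0.0938
yaw 0.156 q6 0.79
[246.48276897 191.8940773 ]
pics/f_c.png 206 161 9
```

View pics/f_c.png

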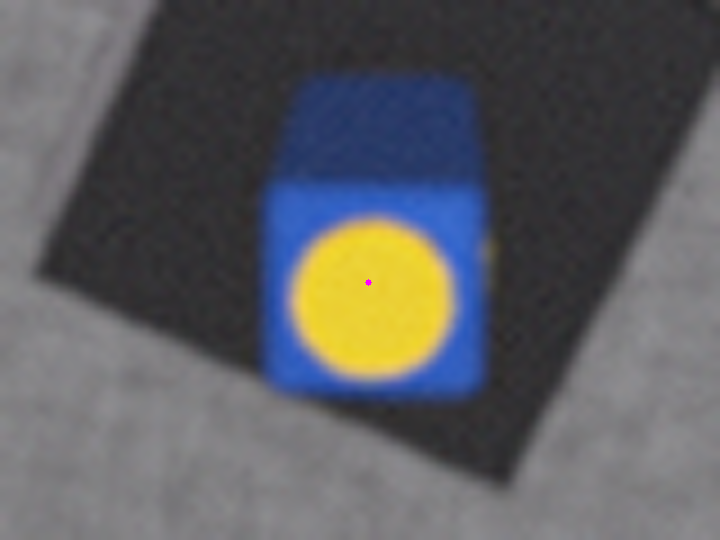

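```bash
python3 -m jog '[[0.002,-0.005,0,0,0,0],[0,0,0.03,0,0,0],[0,0,0.03,0,0,0],[0,0,0.03,0,0,0],[0,0,0.03,0,0,0],[0,0,0.01,0,0,0],[0,0,0,0,0,0],[0,0,0,0,0,0]]' ; python3 - <<'E'
from h import *
from cell import env
need(env.get_state(),(.4808,-.2683),.087,.158)
E
```

```text
time: 5.5
ee_pos: [0.4836, -0.2673, 0.1055]
orientation: [3.126, 0.248, 0.009]
force: [-0.4, -0.2, -0.0]
grip_width: 0.0938
need [-0.003   0.0004  0.0185] [ 0.0065 -0.005   0.0002] at [ 0.4836 -0.2673  0.1055] t 5.5 F [-0.4 -0.2 -0. ] M [0.02 0.03 0.  ] w 0.0938
yaw 0.158 q6 0.81
```

```bash
python3 -m jog '[[-0.003,0,0.018,0.006,-0.005,0],[0,0,0,0,0,0],[0,0,0,0,0,0],[0,0,0,0,0,0],[0,0,0,0,0,0],[0,0,0,0,0,0],[0,0,0,0,0,0],[0,0,0,0,0,0]]' ; python3 - <<'E'
from h import *
from cell import env
for i in range(4):
    env.read_camera("top");need(env.get_state(),(.4808,-.2683),.087,.158)
E
```

```text
time: 6.3
ee_pos: [0.4837, -0.2702, 0.0923]
orientation: [3.125, 0.247, 0.013]
force: [0.1, -0.1, 0.4]
grip_width: 0.0939
need [-0.0026 -0.0024  0.0053] [ 0.0077 -0.0076  0.    ] at [ 0.4837 -0.2702  0.0923] t 6.35 F [-0.1  0.5  0.1] M [ 0.   -0.01  0.01] w 0.0941
yaw 0.158 q6 0.8
need [-0.0026 -0.0024  0.0052] [ 0.0075 -0.0074  0.0001] at [ 0.4837 -0.2702  0.0922] t 6.4 F [-0.1  0.3 -0.3] M [0.02 0.02 0.01] w 0.0938
yaw 0.158 q6 0.8
need [-0.0025 -0.0023  0.0051] [ 0.0074 -0.0073 -0.    ] at [ 0.4836 -0.2702  0.0921] t 6.45 F [-0.2 -0.7  0.9] M [-0.01  0.02 -0.03] w 0.094
yaw 0.158 q6 0.8
need [-0.0025 -0.0023  0.005 ] [ 0.0073 -0.0073  0.    ] at [ 0.4836 -0.2701  0.0921] t 6.5 F [ 0.6  0.6 -0.1] M [-0.02  0.03 -0.03] w 0.0941
yaw 0.158 q6 0.8
```

```bash
python3 -m jog '[[-0.003,-0.002,0.005,0.008,-0.008,0],[-0.001,-0.001,0.002,0.004,-0.004,0],[0,0,0,0,0,0],[0,0,0,0,0,0],[0,0,0,0,0,0],[0,0,0,0,0,0],[0,0,0,0,0,0],[0,0,0,0,0,0]]' ; python3 - <<'E'
from h import *
from cell import env
need(env.get_state(),(.4808,-.2683),.087,.158)
E
```

```text
time: 7.3
ee_pos: [0.4786, -0.2675, 0.084]
orientation: [-3.126, -0.248, 0.011]
force: [0.9, -0.3, 0.1]
grip_width: 0.0938
need [ 0.002   0.0011 -0.003 ] [-0.0063  0.0064  0.    ] at [ 0.4786 -0.2675  0.084 ] t 7.3 F [ 0.9 -0.3  0.1] M [-0.01  0.   -0.01] w 0.0938
yaw 0.158 q6 0.8
```

```bash
python3 -m jog '[[0.002,0.001,-0.003,-0.006,0.006,0],[0,0,0,0,0,0],[0,0,0,0,0,0],[0,0,0,0,0,0],[0,0,0,0,0,0],[0,0,0,0,0,0],[0,0,0,0,0,0],[0,0,0,0,0,0]]' ; python3 - <<'E'
from h import *
from cell import env
need(env.get_state(),(.4808,-.2683),.087,.158)
E
```

```text
time: 8.1
ee_pos: [0.4811, -0.2683, 0.0875]
orientation: [3.131, 0.248, 0.001]
force: [-0.4, 0.4, -0.4]
grip_width: 0.0943
need [-0.0003 -0.0001  0.0005] [ 0.0006 -0.0005  0.    ] at [ 0.4811 -0.2683  0.0875] t 8.1 F [-0.4  0.4 -0.4] M [-0.01  0.01  0.04] w 0.0943
yaw 0.158 q6 0.8
```

```bash
python3 -m jog '[[0,0,0,0,0,0],[0,0,0,0,0,0],[0,0,0,0,0,0],[0,0,0,0,0,0],[0,0,0,0,0,0],[0,0,0,0,0,0],[0,0,0,0,0,0],[0,0,0,0,0,0]]' 0 30; python3 - <<'E'
from h import *
from cell import env
need(env.get_state(),(.4808,-.2683),.087,.158)
E
```

```text
time: 8.9
ee_pos: [0.4811, -0.2683, 0.0875]
orientation: [3.131, 0.248, 0.001]
force: [-0.4, -0.7, 1.1]
grip_width: 0.0338
need [-0.0003 -0.      0.0005] [ 0.0005 -0.0004  0.    ] at [ 0.4811 -0.2683  0.0875] t 8.9 F [-0.4 -0.7  1.1] M [ 0.    0.05 -0.01] w 0.0338
yaw 0.158 q6 0.8
```

```bash
python3 -m jog '[[0,0,0,0,0,0],[0,0,0,0,0,0],[0,0,0,0,0,0],[0,0,0,0,0,0],[0,0,-0.005,0,0,0],[0,0,0,0,0,0],[0,0,0,0,0,0],[0,0,0,0,0,0]]'; python3 - <<'E'
from h import *
from cell import env
need(env.get_state(),(.4808,-.2683),.092,.158)
E
```

```text
time: 9.7
ee_pos: [0.4805, -0.2678, 0.0919]
orientation: [-3.131, -0.248, 0.002]
force: [-0.3, -0.2, -1.3]
grip_width: 0.0258
need [ 0.0002  0.0005 -0.0001] [-0.001   0.001   0.0001] at [ 0.4805 -0.2678  0.0919] t 9.7 F [-0.3 -0.2 -1.3] M [-0.06 -0.02 -0.06] w 0.0258
yaw 0.158 q6 0.8
```

```bash
python3 -m jog '[[0,0,-0.02,0,0,0],[0,0,-0.03,0,0,0],[0,0,-0.03,0,0,0],[0,0,-0.03,0,0,0],[0,0,-0.01,0,0,0],[0,0,0,0,0,0],[0,0,0,0,0,0],[0,0,0,0,0,0]]'; python3 - <<'E'
from h import *
from cell import env
need(env.get_state(),(.5353,-.0356),.20,.158)
w=env.read_camera("wrist");crop(w,(256,192),512,1.5,"pics/g_w.png")
E
```

```text
time: 10.5
ee_pos: [0.4787, -0.2666, 0.2095]
orientation: [-3.124, -0.247, 0.014]
force: [0.3, 1.0, -1.7]
grip_width: 0.0258
need [ 0.0923 -0.2191  0.0105] [-0.0081  0.0082  0.    ] at [ 0.4787 -0.2666  0.2095] t 10.5 F [ 0.3  1.  -1.7] M [-0.05  0.01  0.01] w 0.0258
yaw 0.158 q6 0.8
pics/g_w.png 0 0 1.5
```

View pics/g_w.png

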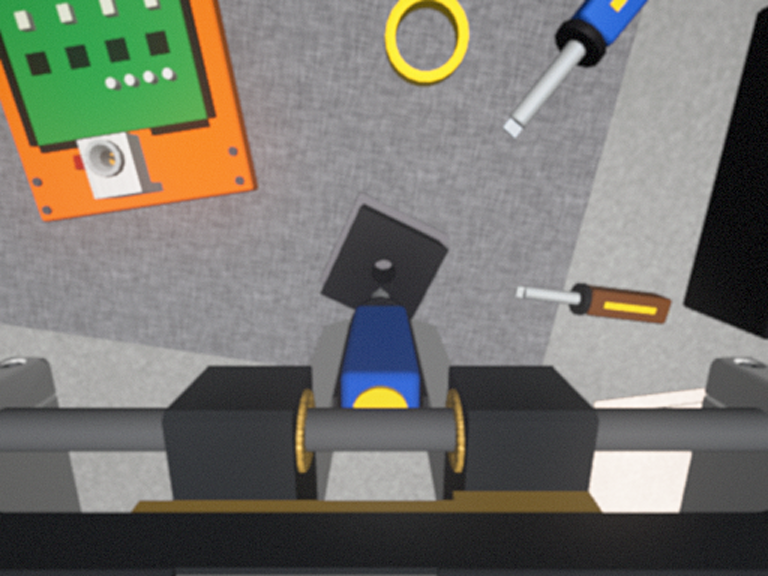

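```bash
python3 -m jog '[[0.015,-0.036,0,-0.008,0.008,0],[0.0155,-0.037,0,0,0,0],[0.0155,-0.037,0,0,0,0],[0.0155,-0.037,0,0,0,0],[0.0155,-0.037,0,0,0,0],[0.0155,-0.037,0,0,0,0],[0,0,0,0,0,-0.14],[0,0,0,0,0,-0.14]]'; python3 -m jog '[[0,0,0,0,0,-0.14],[0,0,0,0,0,-0.14],[0,0,0,0,0,-0.14],[0,0,0,0,0,-0.14],[0,0,0,0,0,-0.14],[0,0,0,0,0,-0.14],[0,0,0,0,0,-0.14],[0,0,0,0,0,-0.14]]'; python3 - <<'E'
from h import *
from cell import env
need(env.get_state(),(.5353,-.0356),.18,1.55)
E
```

```text
time: 11.35
ee_pos: [0.532, -0.0241, 0.1946]
orientation: [-3.052, -0.688, 0.033]
force: [-0.4, -0.8, -1.1]
grip_width: 0.026
time: 12.15
ee_pos: [0.5259, -0.0213, 0.1802]
orientation: [-2.143, -2.239, 0.038]
force: [0.2, 0.5, -1.7]
grip_width: 0.0259
need [-0.0147  0.0088 -0.0004] [-0.0476 -0.0119  0.0649] at [ 0.5259 -0.0213  0.1802] t 12.15 F [ 0.2  0.5 -1.7] M [-0.05 -0.09  0.02] w 0.0259
yaw 1.615 q6 -0.19
```

```bash
python3 -m jog '[[-0.0147,0.0088,0,-0.048,-0.012,0.06],[0,0,0,0,0,0],[0,0,0,0,0,0],[0,0,0,0,0,0],[0,0,0,0,0,0],[0,0,0,0,0,0],[0,0,0,0,0,0],[0,0,0,0,0,0]]'; python3 - <<'E'
from h import *
from cell import env
need(env.get_state(),(.5353,-.0356),.17,1.55)
E
```

```text
time: 12.95
ee_pos: [0.5324, -0.0336, 0.1735]
orientation: [-2.226, -2.201, 0.009]
force: [-0.2, 0.4, -1.1]
grip_width: 0.026
need [-0.002   0.003   0.0034] [-0.0116 -0.0035  0.0096] at [ 0.5324 -0.0336  0.1735] t 12.95 F [-0.2  0.4 -1.1] M [-0.02 -0.08  0.  ] w 0.026
yaw 1.56 q6 -0.16
```

```bash
python3 -m jog '[[-0.002,0.003,0.003,-0.0116,-0.0035,0.01],[0,0,0,0,0,0],[0,0,0,0,0,0],[0,0,0,0,0,0],[0,0,0,0,0,0],[0,0,0,0,0,0],[0,0,0,0,0,0],[0,0,0,0,0,0]]'; python3 - <<'E'
from h import *
from cell import env
need(env.get_state(),(.5353,-.0356),.152,1.55)
for n in("top","scene"):
    p=env.read_camera(n);q=proj(p,[[.5353,-.0356,.06],[.5353,-.0356,.09]]);print(q);crop(p,q[1],100,7,f"pics/i_{n}.png")
    pickle.dump(p,open(f"pics/i_{n}.pkl","wb"))
need(env.get_state(),(.5353,-.0356),.152,1.55)
E
```

```text
time: 13.75
ee_pos: [0.5357, -0.0358, 0.1705]
orientation: [2.245, 2.196, 0.001]
force: [-0.3, -0.2, -2.0]
grip_width: 0.026
need [ 0.0002 -0.0004  0.0185] [ 0.0016  0.0004 -0.0012] at [ 0.5357 -0.0358  0.1705] t 13.75 F [-0.3 -0.2 -2. ] M [ 0.01 -0.08 -0.07] w 0.026
yaw 1.549 q6 -0.15
[[251.24832928 210.6728627 ]
 [251.49711186 208.70111615]]
pics/i_top.png 201 171 7
[[246.91701204 180.97966004]
 [246.99113908 172.57703499]]
pics/i_scene.png 196 135 7
need [ 0.0002 -0.0004  0.0185] [ 0.0015  0.0004 -0.0012] at [ 0.5357 -0.0358  0.1705] t 13.85 F [-0.4 -0.2 -1.9] M [-0.05 -0.06 -0.01] w 0.0261
yaw 1.549 q6 -0.15
```

View pics/i_scene.png

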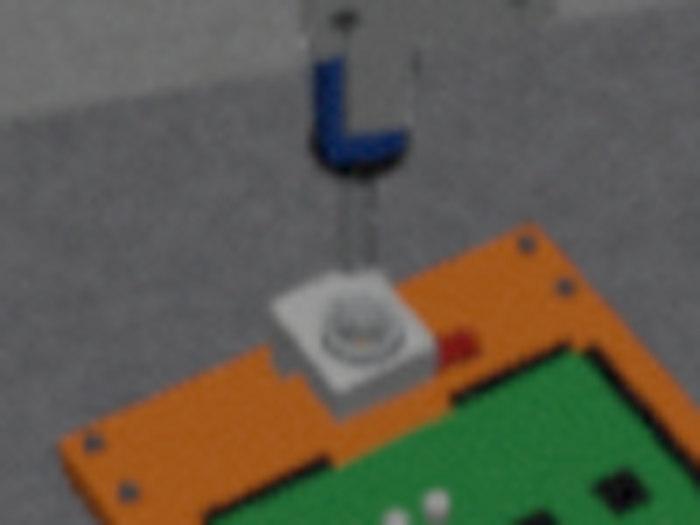

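View pics/i_top.png

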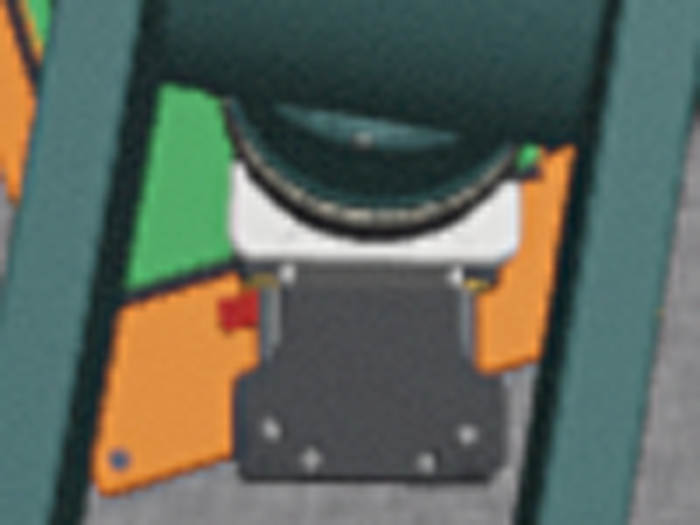

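```bash
python3 -m jog '[[0,0,0.018,0.0015,0,0],[0,0,0.008,0,0,0],[0,0,0,0,0,0],[0,0,0,0,0,0],[0,0,0,0,0,0],[0,0,0,0,0,0],[0,0,0,0,0,0],[0,0,0,0,0,0]]'; python3 - <<'E'
from h import *
from cell import env
need(env.get_state(),(.5353,-.0356),.130,1.55)
E
```

```text
time: 14.65
ee_pos: [0.5372, -0.036, 0.1467]
orientation: [2.243, 2.194, 0.004]
force: [-0.7, 0.0, -1.9]
grip_width: 0.0259
need [ 0.0004 -0.002   0.0167] [ 0.0048  0.001  -0.0012] at [ 0.5372 -0.036   0.1467] t 14.65 F [-0.7  0.  -1.9] M [-0.03 -0.06  0.03] w 0.0259
yaw 1.549 q6 -0.15
```

```bash
python3 -m jog '[[0.0004,-0.002,0,0.005,0.001,0],[0,0,0,0,0,0],[0,0,0.005,0,0,0],[0,0,0,0,0,0],[0,0,0.005,0,0,0],[0,0,0,0,0,0],[0,0,0,0,0,0],[0,0,0,0,0,0]]'; python3 - <<'E'
from h import *
from cell import env
need(env.get_state(),(.5353,-.0356),.130,1.55)
E
```

```text
time: 15.45
ee_pos: [0.5349, -0.0354, 0.1357]
orientation: [-2.245, -2.196, 0.001]
force: [-0.1, -0.5, -1.4]
grip_width: 0.0263
need [-0.0002  0.0004  0.0057] [-0.001  -0.0003 -0.0011] at [ 0.5349 -0.0354  0.1357] t 15.45 F [-0.1 -0.5 -1.4] M [-0.02 -0.05 -0.04] w 0.0263
yaw 1.549 q6 -0.15
```

```bash
python3 -m jog '[[0,0,0.003,0,0,0],[0,0,0,0,0,0],[0,0,0.003,0,0,0],[0,0,0,0,0,0],[0,0,0,0,0,0],[0,0,0,0,0,0],[0,0,0,0,0,0],[0,0,0,0,0,0]]'; python3 - <<'E'
from h import *
from cell import env
need(env.get_state(),(.5353,-.0356),.1245,1.55)
E
```

```text
time: 16.25
ee_pos: [0.5351, -0.035, 0.1296]
orientation: [-2.245, -2.197, -0.001]
force: [-0.4, -0.2, -0.7]
grip_width: 0.0256
need [-0.0006  0.0003  0.0051] [-0.0005 -0.001  -0.0009] at [ 0.5351 -0.035   0.1296] t 16.25 F [-0.4 -0.2 -0.7] M [ 0.1  -0.04  0.01] w 0.0256
yaw 1.549 q6 -0.15
```

```bash
python3 -m jog '[[0,0,0.0025,0,0,0],[0,0,0,0,0,0],[0,0,0.0015,0,0,0],[0,0,0,0,0,0],[0,0,0.001,0,0,0],[0,0,0,0,0,0],[0,0,0,0,0,0],[0,0,0,0,0,0]]'; python3 - <<'E'
from h import *
from cell import env
need(env.get_state(),(.5353,-.0356),.1245,1.55)
E
```

```text
time: 17.05
ee_pos: [0.5349, -0.0347, 0.1241]
orientation: [-2.244, -2.196, -0.001]
force: [0.1, 1.6, -0.7]
grip_width: 0.0262
need [-0.0009  0.0004 -0.0004] [-0.0009 -0.0016 -0.0008] at [ 0.5349 -0.0347  0.1241] t 17.05 F [ 0.1  1.6 -0.7] M [0.15 0.03 0.01] w 0.0262
yaw 1.549 q6 -0.15
```

```bash
python3 -m jog '[[0.0004,0,0.001,0,0,0],[0,0,0,0,0,0],[0,0,0.0005,0,0,0],[0,0,0,0,0,0],[0,0,0,0,0,0],[0,0,0,0,0,0],[0,0,0,0,0,0],[0,0,0,0,0,0]]'; python3 - <<'E'
from h import *
from cell import env
need(env.get_state(),(.535,-.0342),.1235,1.55)
E
```

```text
time: 17.85
ee_pos: [0.5346, -0.0347, 0.1223]
orientation: [-2.244, -2.196, 0.001]
force: [-0.8, 0.3, -1.9]
grip_width: 0.0259
need [ 0.0005  0.0004 -0.0012] [-0.0018 -0.0008 -0.001 ] at [ 0.5346 -0.0347  0.1223] t 17.85 F [-0.8  0.3 -1.9] M [0.05 0.05 0.01] w 0.0259
yaw 1.549 q6 -0.15
```

```bash
python3 -m jog '[[0.0002,0,0.001,0,0,0],[0,0,0,0,0,0],[0,0,0.0005,0,0,0],[0,0,0,0,0,0],[0,0,0,0,0,0],[0,0,0,0,0,0],[0,0,0,0,0,0],[0,0,0,0,0,0]]'; python3 - <<'E'
from h import *
from cell import env
need(env.get_state(),(.535,-.0345),.1185,1.45)
E
```

```text
time: 18.65
ee_pos: [0.5345, -0.0347, 0.1207]
orientation: [-2.245, -2.196, 0.001]
force: [-0.5, -0.0, -1.3]
grip_width: 0.0259
need [0.0002 0.0005 0.0022] [-0.0018 -0.0003  0.0988] at [ 0.5345 -0.0347  0.1207] t 18.65 F [-0.5 -0.  -1.3] M [0.04 0.04 0.01] w 0.0259
yaw 1.549 q6 -0.15
```

```bash
python3 -m jog '[[0,0.0003,0.001,0,0,0.05],[0,0,0,0,0,0],[0,0,0.0005,0,0,0.05],[0,0,0,0,0,0],[0,0,0,0,0,0],[0,0,0,0,0,0],[0,0,0,0,0,0],[0,0,0,0,0,0]]'; python3 - <<'E'
from h import *
from cell import env
need(env.get_state(),(.535,-.0345),.1185,1.45)
E
```

```text
time: 19.45
ee_pos: [0.535, -0.0346, 0.1195]
orientation: [-2.348, -2.085, 0.001]
force: [0.3, -0.3, -1.8]
grip_width: 0.026
need [ 0.0001 -0.      0.001 ] [-0.0013 -0.0004  0.0021] at [ 0.535  -0.0346  0.1195] t 19.45 F [ 0.3 -0.3 -1.8] M [ 0.01 -0.01  0.05] w 0.026
yaw 1.452 q6 -0.05
```

```bash
python3 -m jog '[[0,0,0.001,0,0,0.03],[0,0,0,0,0,0],[0,0,0.0005,0,0,0],[0,0,0,0,0,0],[0,0,0,0,0,0],[0,0,0,0,0,0],[0,0,0,0,0,0],[0,0,0,0,0,0]]'; python3 - <<'E'
from h import *
from cell import env
need(env.get_state(),(.535,-.0345),.1185,1.42)
E
```

```text
time: 20.25
ee_pos: [0.5351, -0.0346, 0.1194]
orientation: [-2.382, -2.047, -0.0]
force: [-1.7, 0.4, 0.2]
grip_width: 0.0256
need [ 0.0001 -0.0001  0.0009] [-0.0004 -0.0004 -0.    ] at [ 0.5351 -0.0346  0.1194] t 20.25 F [-1.7  0.4  0.2] M [ 0.06  0.19 -0.01] w 0.0256
yaw 1.42 q6 -0.02
```

```bash
python3 -m jog '[[0,0,0,0,0,0.04],[0,0,0,0,0,0.04],[0,0,0,0,0,0.04],[0,0,0,0,0,0.04],[0,0,0,0,0,0],[0,0,0,0,0,0],[0,0,0,0,0,0],[0,0,0,0,0,0]]'; python3 - <<'E'
from h import *
from cell import env
need(env.get_state(),(.535,-.0345),.1185,1.2)
p=env.read_camera("scene");q=proj(p,[[.535,-.0356,.06]]);crop(p,q[0],80,9,f"pics/j_scene.png")
pickle.dump(p,open("pics/j_scene.pkl","wb"))
E
```

```text
time: 21.05
ee_pos: [0.5349, -0.0344, 0.1193]
orientation: [-2.541, -1.845, 0.0]
force: [-1.4, -0.0, 0.6]
grip_width: 0.0259
need [-0.0001  0.0001  0.0008] [-0.0011 -0.0004  0.056 ] at [ 0.5349 -0.0344  0.1193] t 21.05 F [-1.4 -0.   0.6] M [0.05 0.26 0.01] w 0.0259
yaw 1.256 q6 0.14
pics/j_scene.png 206 150 9
```

View pics/j_scene.png

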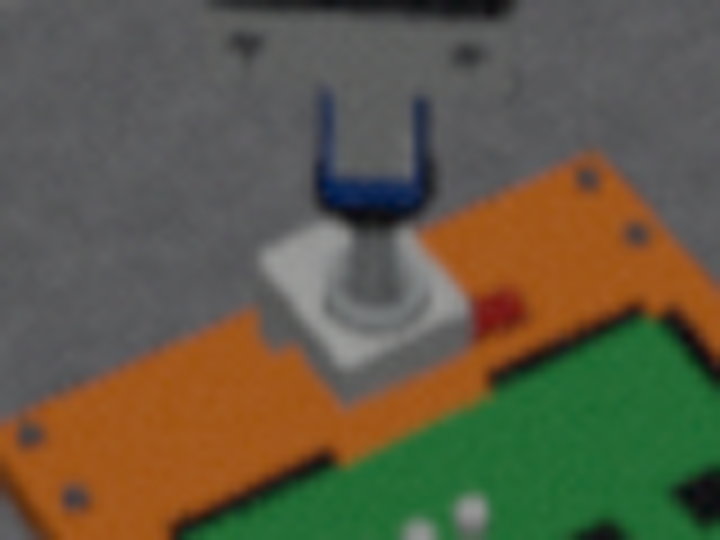

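```bash
python3 -m jog '[[0,0,0,0,0,0.06],[0,0,0,0,0,0.06],[0,0,0,0,0,0.06],[0,0,0,0,0,0.06],[0,0,0,0,0,0.04],[0,0,0,0,0,0],[0,0,0,0,0,0],[0,0,0,0,0,0]]'; python3 - <<'E'
from h import *
from cell import env
need(env.get_state(),(.535,-.0345),.1185,.7)
p=env.read_camera("scene");q=proj(p,[[.535,-.0356,.06]]);crop(p,q[0],80,9,f"pics/k_scene.png")
pickle.dump(p,open("pics/k_scene.pkl","wb"))
E
```

```text
time: 21.9
ee_pos: [0.535, -0.0345, 0.1193]
orientation: [-2.78, -1.461, 0.001]
force: [-0.6, 0.7, 1.7]
grip_width: 0.026
need [-0.      0.      0.0008] [-1.00e-03  1.00e-04  2.68e-01] at [ 0.535  -0.0345  0.1193] t 21.9 F [-0.6  0.7  1.7] M [ 0.02  0.25 -0.01] w 0.026
yaw 0.968 q6 0.43
pics/k_scene.png 206 150 9
```

View pics/k_scene.png

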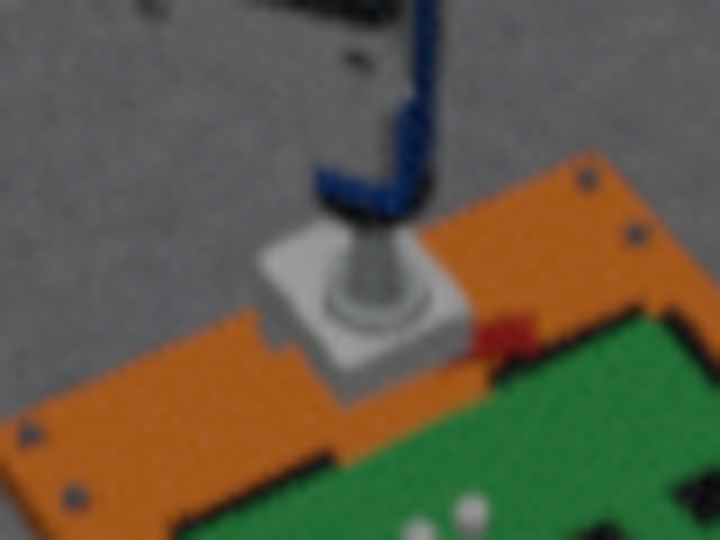

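```bash
python3 -m jog '[[0,0,0,0,0,0.07],[0,0,0,0,0,0.07],[0,0,0,0,0,0.07],[0,0,0,0,0,0.07],[0,0,0,0,0,0.07],[0,0,0,0,0,0.05],[0,0,0,0,0,0],[0,0,0,0,0,0]]'; python3 - <<'E'
from h import *
from cell import env
need(env.get_state(),(.535,-.0345),.1185,-.1)
E
```

```text
time: 22.75
ee_pos: [0.5351, -0.0347, 0.1193]
orientation: [-3.021, -0.862, 0.001]
force: [-0.7, 0.5, 1.0]
grip_width: 0.0258
need [-0.     -0.0002  0.0008] [-3.000e-04  4.000e-04  6.561e-01] at [ 0.5351 -0.0347  0.1193] t 22.75 F [-0.7  0.5  1. ] M [0.06 0.26 0.06] w 0.0258
yaw 0.556 q6 0.84
```

```bash
python3 -m jog '[[0,0,0,0,0,0.07],[0,0,0,0,0,0.07],[0,0,0,0,0,0.07],[0,0,0,0,0,0.07],[0,0,0,0,0,0.07],[0,0,0,0,0,0.05],[0,0,0,0,0,0],[0,0,0,0,0,0]]'; python3 - <<'E'
from h import *
from cell import env
need(env.get_state(),(.535,-.0345),.1185,-.1)
p=env.read_camera("scene");q=proj(p,[[.545,-.0356,.06]]);crop(p,q[0],80,9,f"pics/l_scene.png")
pickle.dump(p,open("pics/l_scene.pkl","wb"))
E
```

```text
time: 23.55
ee_pos: [0.5351, -0.0349, 0.1194]
orientation: [3.132, 0.235, -0.001]
force: [-0.9, 0.4, 0.4]
grip_width: 0.026
need [-0.0001 -0.0004  0.0009] [0.0004 0.0003 0.2498] at [ 0.5351 -0.0349  0.1194] t 23.55 F [-0.9  0.4  0.4] M [ 0.1   0.29 -0.01] w 0.026
yaw 0.15 q6 1.25
pics/l_scene.png 207 153 9
```

View pics/l_scene.png

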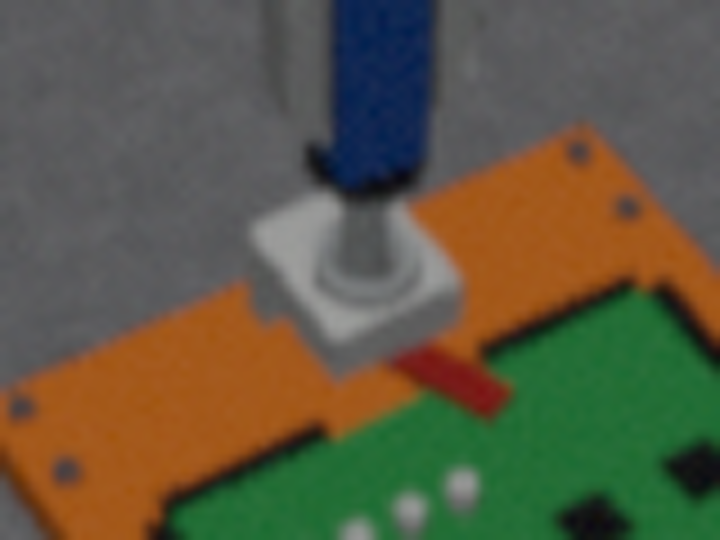

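```bash
python3 -m jog '[[0,0,0.0003,0,0,0.06],[0,0,0,0,0,0.06],[0,0,0,0,0,0.06],[0,0,0,0,0,0.06],[0,0,0,0,0,0.03],[0,0,0,0,0,0],[0,0,0,0,0,0],[0,0,0,0,0,0]]'; python3 - <<'E'
from h import *
from cell import env
need(env.get_state(),(.535,-.0345),.1185,-.2)
p=env.read_camera("scene");q=proj(p,[[.545,-.0356,.06]]);crop(p,q[0],80,9,f"pics/m_scene.png")
pickle.dump(p,open("pics/m_scene.pkl","wb"))
E
```

```text
time: 24.4
ee_pos: [0.5351, -0.035, 0.1193]
orientation: [3.135, -0.192, -0.001]
force: [-0.6, -0.6, 1.2]
grip_width: 0.0257
need [-0.0002 -0.0005  0.0008] [0.0008 0.0002 0.0776] at [ 0.5351 -0.035   0.1193] t 24.4 F [-0.6 -0.6  1.2] M [ 0.09  0.24 -0.  ] w 0.0257
yaw -0.122 q6 1.52
pics/m_scene.png 207 153 9
```

View pics/m_scene.png

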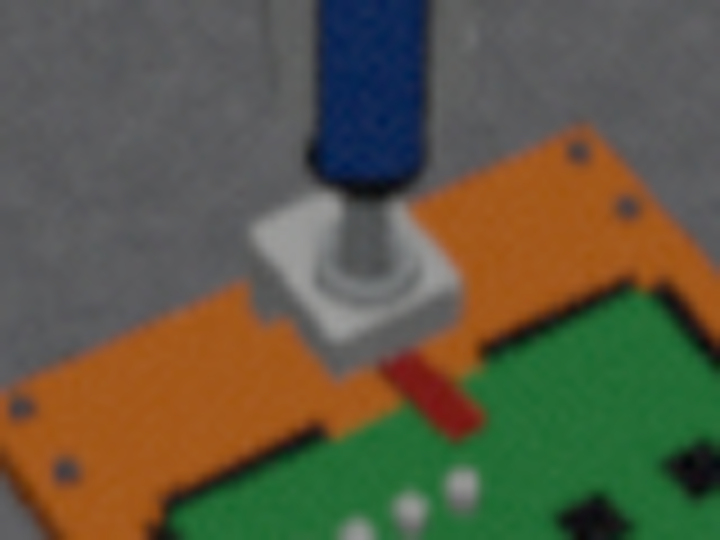

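```bash
python3 -m jog '[[0,0,0,0,0,0.04],[0,0,0,0,0,0.04],[0,0,0,0,0,0.02],[0,0,0,0,0,0],[0,0,0,0,0,0],[0,0,0,0,0,0],[0,0,0,0,0,0],[0,0,0,0,0,0]]'; cat >> h.py <<'E'
def tong(p,r=.045):
    # red mask centroid direction from the screw axis, at mid height
    im=p["img"];h=cv2.cvtColor(im,cv2.COLOR_RGB2HSV)
    m=((h[...,0]<7)|(h[...,0]>172))&(h[...,1]>150)&(h[...,2]>60)
    q=proj(p,[[.55,-.03,.03]])[0];yy,xx=np.nonzero(m);k=np.hypot(xx-q[0],yy-q[1])<35;xx,yy=xx[k],yy[k]
    P=np.array([at(p,x,y,.030)[:2] for x,y in zip(xx,yy)])
    c=P.mean(0);d=c-np.array([.5352,-.0352]);u,s,v=np.linalg.svd(P-c);
    print("red n",len(xx),"centroid yaw",np.arctan2(d[1],d[0]).round(3),"pca yaw",np.arctan(v[0][1]/v[0][0]).round(3),"-> clamp",(1.571+.298-np.arctan2(d[1],d[0])).round(3),(1.571+.298-np.arctan(v[0][1]/v[0][0])).round(3))
E
python3 - <<'E'
from h import *
from cell import env
need(env.get_state(),(.535,-.0345),.1185,-.3)
p=env.read_camera("scene");q=proj(p,[[.545,-.0356,.06]]);crop(p,q[0],80,9,f"pics/n_scene.png")
pickle.dump(p,open("pics/n_scene.pkl","wb"))
for n in("l","m","n"): tong(pickle.load(open(f"pics/{n}_scene.pkl","rb")))
E
```

```text
time: 25.25
ee_pos: [0.5351, -0.0351, 0.1194]
orientation: [3.121, -0.349, -0.0]
force: [-0.6, -0.9, 1.6]
grip_width: 0.026
need [-0.0002 -0.0005  0.0009] [0.0009 0.     0.0772] at [ 0.5351 -0.0351  0.1194] t 25.25 F [-0.6 -0.9  1.6] M [0.1  0.32 0.06] w 0.026
yaw -0.223 q6 1.62
pics/n_scene.png 207 153 9
red n 41 centroid yaw 0.688 pca yaw 0.756 -> clamp 1.181 1.113
red n 41 centroid yaw 0.422 pca yaw 0.394 -> clamp 1.447 1.475
red n 40 centroid yaw 0.33 pca yaw 0.292 -> clamp 1.539 1.577
```

View pics/n_scene.png

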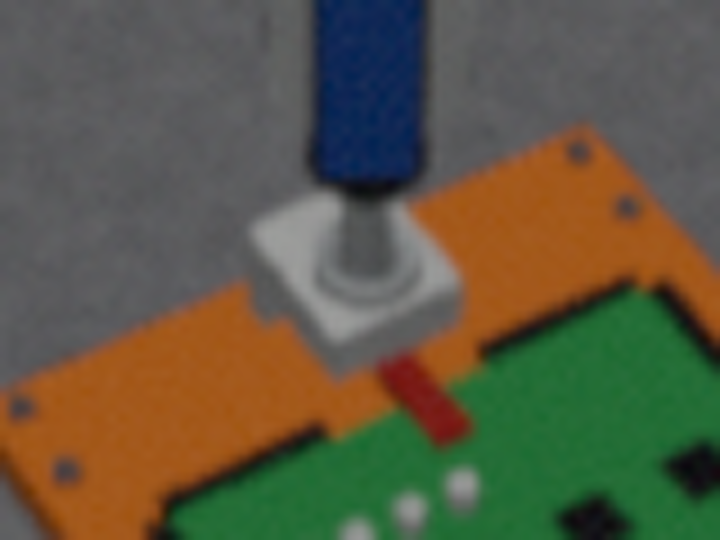

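```bash
python3 -m jog '[[0,0,0,0,0,0.03],[0,0,0,0,0,0],[0,0,0,0,0,0.03],[0,0,0,0,0,0],[0,0,0,0,0,0],[0,0,0,0,0,0],[0,0,0,0,0,0],[0,0,0,0,0,0]]'; python3 - <<'E'
from h import *
from cell import env
p=env.read_camera("scene");tong(p)
for i in range(5):
    env.read_camera("top");need(env.get_state(),(.535,-.0345),.1185,-.3)
E
```

```text
time: 26.1
ee_pos: [0.5351, -0.0351, 0.1194]
orientation: [3.109, -0.446, -0.0]
force: [-1.6, 0.9, 1.1]
grip_width: 0.0261
red n 39 centroid yaw 0.305 pca yaw 0.273 -> clamp 1.564 1.596
need [-0.0003 -0.0006  0.0008] [0.0011 0.0001 0.0149] at [ 0.5351 -0.0351  0.1193] t 26.2 F [-1.1  0.7  1.2] M [0.1  0.35 0.06] w 0.026
yaw -0.285 q6 1.69
need [-0.0003 -0.0006  0.0009] [ 0.001 -0.     0.015] at [ 0.5351 -0.0351  0.1194] t 26.25 F [-1.  -0.   0.6] M [0.11 0.31 0.06] w 0.0257
yaw -0.285 q6 1.69
need [-0.0003 -0.0005  0.0009] [ 0.0011 -0.      0.0149] at [ 0.5351 -0.0351  0.1194] t 26.3 F [-1.2 -0.3  0.5] M [0.09 0.34 0.02] w 0.0256
yaw -0.285 q6 1.69
need [-0.0003 -0.0005  0.0009] [0.001  0.0001 0.0149] at [ 0.5351 -0.0351  0.1194] t 26.35 F [-1.5  0.2  0.6] M [0.09 0.31 0.03] w 0.0258
yaw -0.285 q6 1.69
need [-0.0003 -0.0005  0.0009] [0.0011 0.     0.0149] at [ 0.5351 -0.0351  0.1194] t 26.4 F [-1.  -0.5 -0.3] M [0.07 0.29 0.04] w 0.0261
yaw -0.285 q6 1.69
```

```bash
python3 -m jog '[[0,0,0.0003,0,0,0.03],[0,0,0,0,0,0],[0,0,0,0,0,0.02],[0,0,0,0,0,0],[0,0,0,0,0,0],[0,0,0,0,0,0],[0,0,0,0,0,0],[0,0,0,0,0,0]]'; python3 - <<'E'
from h import *
from cell import env
p=env.read_camera("scene");tong(p)
for i in range(4):
    env.read_camera("top");need(env.get_state(),(.535,-.0345),.1185,-.3)
E
```

```text
time: 27.2
ee_pos: [0.5351, -0.0351, 0.1193]
orientation: [3.095, -0.53, -0.0]
force: [-0.6, -0.1, 0.2]
grip_width: 0.0258
red n 39 centroid yaw 0.3 pca yaw 0.269 -> clamp 1.569 1.6
need [-0.0003 -0.0006  0.0008] [ 0.0012 -0.0001 -0.0393] at [ 0.5351 -0.0351  0.1193] t 27.3 F [-2.2  1.2  0.5] M [0.18 0.37 0.04] w 0.0262
yaw -0.339 q6 1.74
need [-0.0003 -0.0006  0.0008] [ 0.0012 -0.0001 -0.0394] at [ 0.5351 -0.0351  0.1193] t 27.35 F [-1.3  0.8  1.5] M [0.09 0.36 0.07] w 0.026
yaw -0.339 q6 1.74
need [-0.0003 -0.0006  0.0009] [ 0.0012 -0.0001 -0.0394] at [ 0.5351 -0.0351  0.1194] t 27.4 F [-0.8  0.4  0.9] M [0.09 0.34 0.04] w 0.026
yaw -0.339 q6 1.74
need [-0.0003 -0.0006  0.0009] [ 0.0012 -0.0001 -0.0394] at [ 0.5351 -0.0351  0.1194] t 27.45 F [-2.2 -0.3  0.8] M [0.12 0.35 0.02] w 0.0257
yaw -0.339 q6 1.74
```

The tongue has stopped moving while the tool turned a further 0.05 rad, so the clamp is against its stop. I'll ease back inside the backlash and lift straight out.

```bash
python3 -m jog '[[0,0,0,0,0,-0.05],[0,0,0,0,0,0],[0,0,-0.005,0,0,0],[0,0,-0.005,0,0,0],[0,0,-0.01,0,0,0],[0,0,-0.01,0,0,0],[0,0,0,0,0,0],[0,0,0,0,0,0]]'; python3 - <<'E'
from h import *
from cell import env
need(env.get_state(),(.5351,-.0351),.20,-.29)
E
```

```text
time: 28.25
ee_pos: [0.5362, -0.0354, 0.1515]
orientation: [3.107, -0.456, 0.004]
force: [-0.8, 1.0, -0.9]
grip_width: 0.0261
need [-0.001   0.0001 -0.0485] [ 0.0009 -0.0024 -0.0014] at [ 0.5362 -0.0354  0.1515] t 28.25 F [-0.8  1.  -0.9] M [ 0.06  0.07 -0.  ] w 0.0261
yaw -0.291 q6 1.69
```

```bash
python3 -m jog '[[0,0,-0.03,0,0,0],[0,0,-0.03,0,0,0],[0.002,0.039,0,0,0,0],[0.002,0.039,0,0,0,0],[0.002,0.039,0,0,0,0],[0.002,0.039,0,0,0,0],[0.002,0.039,0,0,0,0],[0.002,0.039,0,0,0,0]]'; python3 -m jog '[[0,0,0,0,0,0],[0,0,0,0,0,0],[0,0,0,0,0,0],[0,0,0,0,0,0],[0,0,0,0,0,0],[0,0,0,0,0,0],[0,0,0,0,0,0],[0,0,0,0,0,0]]';python3 - <<'E'
from h import *
from cell import env
w=env.read_camera("wrist");pickle.dump(w,open("pics/o_w.pkl","wb"))
need(env.get_state(),(.481,-.268),.20,-.29)
q=proj(w,[[.481,-.268,.065]])[0];print(q);crop(w,q,130,6,"pics/o_c.png",[q])
p=env.read_camera("scene");tong(p)
E
```

```text
time: 29.05
ee_pos: [0.4803, -0.2653, 0.2135]
orientation: [3.111, -0.438, 0.004]
force: [0.5, -0.5, -1.3]
grip_width: 0.0258
time: 29.85
ee_pos: [0.4799, -0.2651, 0.2126]
orientation: [-3.11, 0.44, -0.002]
force: [0.1, -0.0, -1.8]
grip_width: 0.0259
need [0.0018 0.0024 0.0126] [-0.0007 -0.0012  0.0088] at [ 0.4799 -0.2652  0.2126] t 29.9 F [ 0.1  0.2 -0.7] M [0.01 0.03 0.02] w 0.0258
yaw -0.281 q6 1.24
[254.58865634 181.43117061]
pics/o_c.png 189 132 6
red n 38 centroid yaw 0.305 pca yaw 0.265 -> clamp 1.564 1.604
```

View pics/o_c.png

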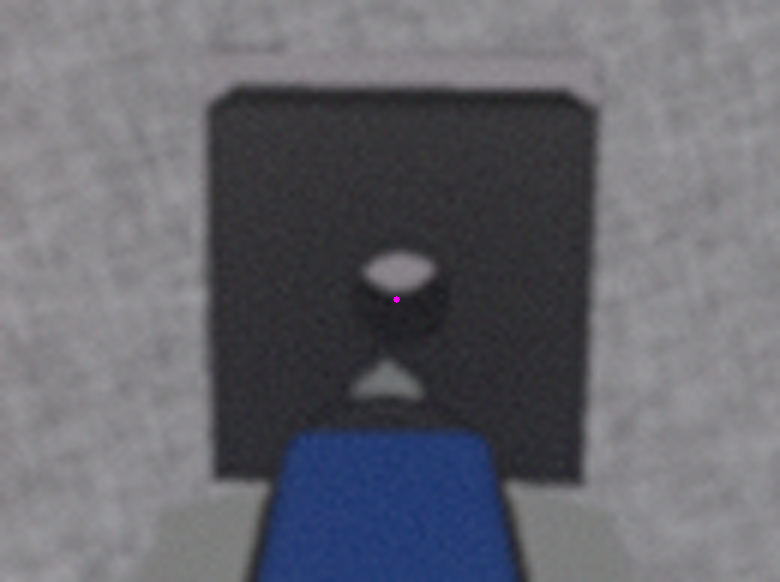

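```bash
python3 -m jog '[[0.002,0.0033,0.02,0,-0.001,0],[0,0,0.015,0,0,0],[0,0,0,0,0,0],[0,0,0,0,0,0],[0,0,0,0,0,0],[0,0,0,0,0,0],[0,0,0,0,0,0],[0,0,0,0,0,0]]';python3 - <<'E'
from h import *
from cell import env
w=env.read_camera("wrist");need(env.get_state(),(.4815,-.269),.155,-.28)
q=proj(w,[[.4815,-.269,.065]])[0];print(q);crop(w,q,130,6,"pics/p_c.png",[q])
E
```

```text
time: 30.75
ee_pos: [0.4825, -0.2703, 0.1809]
orientation: [3.108, -0.44, 0.01]
force: [-0.1, 0.3, -2.7]
grip_width: 0.026
need [-0.0015 -0.001   0.026 ] [ 0.0019 -0.0069 -0.0014] at [ 0.4825 -0.2703  0.181 ] t 30.8 F [-0.2 -0.2 -1.2] M [-0.01  0.04  0.  ] w 0.0259
yaw -0.281 q6 1.24
[251.48475084 190.31386465]
pics/p_c.png 186 141 6
```

View pics/p_c.png

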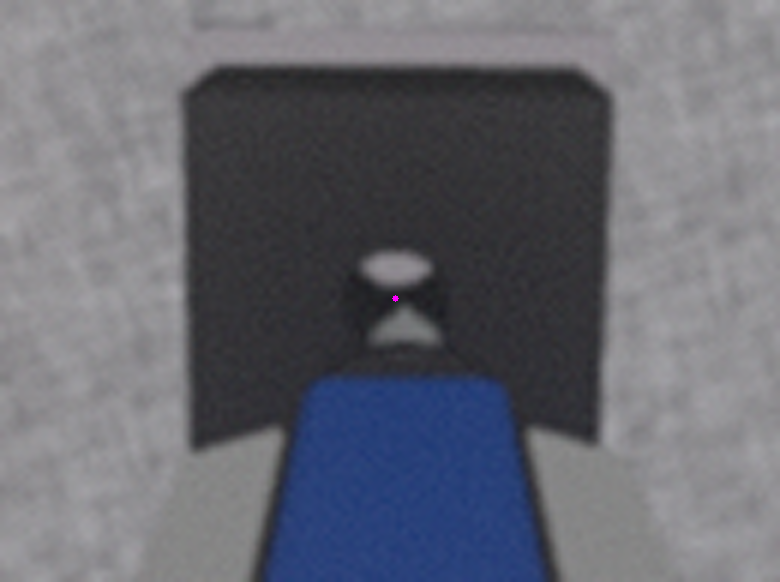

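```bash
python3 -m jog '[[-0.0015,-0.001,0.02,0.002,-0.007,0],[0,0,0,0,0,0],[0,0,0,0,0,0],[0,0,0,0,0,0],[0,0,0.005,0,0,0],[0,0,0,0,0,0],[0,0,0,0,0,0],[0,0,0,0,0,0]]';python3 - <<'E'
from h import *
from cell import env
need(env.get_state(),(.4815,-.269),.145,-.28)
E
```

```text
time: 31.6
ee_pos: [0.483, -0.2701, 0.1594]
orientation: [3.108, -0.44, 0.009]
force: [0.2, 0.4, -1.3]
grip_width: 0.026
need [-0.0019 -0.0007  0.0144] [ 0.0021 -0.0062 -0.0014] at [ 0.483  -0.2701  0.1594] t 31.6 F [ 0.2  0.4 -1.3] M [ 0.02  0.02 -0.04] w 0.026
yaw -0.281 q6 1.24
```

```bash
python3 -m jog '[[-0.003,-0.001,0,0.002,-0.009,0],[0,0,0,0,0,0],[0,0,0,0,0,0],[0,0,0,0,0,0],[0,0,0.01,0,0,0],[0,0,0.01,0,0,0],[0,0,0,0,0,0],[0,0,0,0,0,0]]';python3 - <<'E'
from h import *
from cell import env
need(env.get_state(),(.4815,-.269),.10,-.28)
E
```

```text
time: 32.4
ee_pos: [0.4799, -0.2679, 0.1372]
orientation: [-3.109, 0.44, 0.007]
force: [-0.6, 0.2, -1.2]
grip_width: 0.0257
need [0.002  0.0006 0.0371] [-0.0005  0.0044 -0.0014] at [ 0.4799 -0.2679  0.1372] t 32.4 F [-0.6  0.2 -1.2] M [ 0.06  0.01 -0.  ] w 0.0257
yaw -0.281 q6 1.24
```

Inside the hole with no side load. I'll carry on down.

```bash
python3 -m jog '[[0.0015,0.0005,0.005,-0.0005,0.004,0],[0,0,0.008,0,0,0],[0,0,0.008,0,0,0],[0,0,0.008,0,0,0],[0,0,0.006,0,0,0],[0,0,0,0,0,0],[0,0,0,0,0,0],[0,0,0,0,0,0]]';python3 - <<'E'
from h import *
from cell import env
need(env.get_state(),(.4815,-.269),.0875,-.28)
E
```

```text
time: 33.2
ee_pos: [0.4809, -0.2687, 0.0982]
orientation: [-3.11, 0.441, 0.002]
force: [-0.1, -0.4, -2.3]
grip_width: 0.0266
need [0.0007 0.0001 0.0107] [-0.0003  0.0014 -0.0014] at [ 0.4809 -0.2687  0.0982] t 33.2 F [-0.1 -0.4 -2.3] M [ 0.03 -0.   -0.02] w 0.0266
yaw -0.281 q6 1.24
```

```bash
python3 -m jog '[[0,0,0.005,0,0.001,0],[0,0,0,0,0,0],[0,0,0.003,0,0,0],[0,0,0,0,0,0],[0,0,0.001,0,0,0],[0,0,0,0,0,0],[0,0,0,0,0,0],[0,0,0,0,0,0]]';python3 - <<'E'
from h import *
from cell import env
need(env.get_state(),(.4815,-.269),.0875,-.28)
E
```

```text
time: 34.0
ee_pos: [0.4817, -0.2692, 0.0899]
orientation: [3.11, -0.44, 0.003]
force: [-0.1, -0.1, -1.7]
grip_width: 0.026
need [-0.0002 -0.0001  0.0024] [ 0.0006 -0.0022 -0.0014] at [ 0.4817 -0.2692  0.0899] t 34.0 F [-0.1 -0.1 -1.7] M [ 0.1   0.05 -0.01] w 0.026
yaw -0.281 q6 1.24
```

```bash
python3 -m jog '[[0,0,0.0015,0,-0.002,0],[0,0,0,0,0,0],[0,0,0,0,0,0],[0,0,0.001,0,0,0],[0,0,0,0,0,0],[0,0,0,0,0,0],[0,0,0,0,0,0],[0,0,0,0,0,0]]';python3 - <<'E'
from h import *
from cell import env
need(env.get_state(),(.4815,-.269),.0875,-.28)
E
```

```text
time: 34.8
ee_pos: [0.4819, -0.2694, 0.0875]
orientation: [3.11, -0.44, 0.001]
force: [-0.3, 0.3, -0.6]
grip_width: 0.0257
need [-0.0005 -0.0002 -0.    ] [ 0.0008 -0.0008 -0.0014] at [ 0.4819 -0.2694  0.0875] t 34.8 F [-0.3  0.3 -0.6] M [ 0.05  0.06 -0.01] w 0.0257
yaw -0.281 q6 1.24
```

```bash
python3 -m jog '[[0,0,0.0008,0,0,0],[0,0,0,0,0,0],[0,0,0,0,0,0],[0,0,0,0,0,0],[0,0,0,0,0,0],[0,0,0,0,0,0],[0,0,0,0,0,0],[0,0,0,0,0,0]]'; python3 -m jog '[[0,0,0,0,0,0],[0,0,0,0,0,0],[0,0,0,0,0,0],[0,0,0,0,0,0],[0,0,0,0,0,0],[0,0,0,0,0,0],[0,0,0,0,0,0],[0,0,0,0,0,0]]' 1; python3 -m jog '[[0,0,0,0,0,0],[0,0,0,0,0,0],[0,0,-0.02,0,0,0],[0,0,-0.03,0,0,0],[0,0,-0.03,0,0,0],[0,0,-0.03,0,0,0],[0,0,-0.02,0,0,0],[0,0,0,0,0,0]]'
```

```text
time: 35.6
ee_pos: [0.482, -0.2695, 0.0875]
orientation: [3.109, -0.44, 0.002]
force: [0.6, 0.8, -0.8]
grip_width: 0.0257
time: 36.4
ee_pos: [0.4826, -0.2699, 0.0879]
orientation: [3.109, -0.44, 0.005]
force: [0.1, -0.8, 0.1]
grip_width: 0.0865
time: 37.2
ee_pos: [0.4812, -0.2688, 0.2204]
orientation: [-3.11, 0.441, 0.002]
force: [0.2, 0.2, 0.5]
grip_width: 0.094
```

```bash
python3 -m jog '[[-0.03,0,0,0,0,0],[-0.03,0,0,0,0,0],[-0.03,0,0,0,0,0],[-0.03,0,0,0,0,0],[-0.02,0,0,0,0,0],[0,0,0,0,0,0],[0,0,0,0,0,0],[0,0,0,0,0,0]]';python3 - <<'E'
from h import *
from cell import env
t=env.read_camera("top");s=env.read_camera("scene");tong(s);tong(t)
a=cv2.resize(t["img"][140:260,190:390,::-1],None,fx=4,fy=4,interpolation=cv2.INTER_CUBIC)
cv2.imwrite("pics/z_t.png",a)
a=cv2.resize(s["img"][130:260,110:320,::-1],None,fx=3.8,fy=3.8,interpolation=cv2.INTER_CUBIC)
cv2.imwrite("pics/z_s.png",a)
for p,n in((t,"t"),(s,"s")):
    print(proj(p,[[.4815,-.269,.15],[.4815,-.269,.071]]))
    b=pickle.load(open("pics/a_top.pkl" if n=="t" else "pics/a_scene.pkl","rb"))
    for im in(b,p):
        h=cv2.cvtColor(im["img"],cv2.COLOR_RGB2HSV)
        m=(h[...,0]>22)&(h[...,0]<34)&(h[...,1]>140)&(h[...,2]>120)
        q=proj(p,[[.4815,-.269,.15]])[0];yy,xx=np.nonzero(m);k=np.hypot(xx-q[0],yy-q[1])<8;print("cap",xx[k].mean(),yy[k].mean(),k.sum())
        m=(h[...,0]>50)&(h[...,0]<80)&(h[...,1]>100);yy,xx=np.nonzero(m[:300,180:330]);print("board",xx.mean(),yy.mean(),len(xx))
print(env.get_state()["time"],env.get_state()["force"])
E
```

```text
time: 38.0
ee_pos: [0.3412, -0.2271, 0.2107]
orientation: [-3.105, 0.439, 0.017]
force: [-0.0, 0.8, -0.4]
grip_width: 0.0938
red n 39 centroid yaw 0.309 pca yaw 0.266 -> clamp 1.56 1.603
red n 33 centroid yaw 0.32 pca yaw 0.292 -> clamp 1.549 1.577
[[364.46114081 229.76258672]
 [355.41561543 233.46447611]]
cap 364.0 229.2439024390244 41
board 59.92220484753714 181.460516028147 2558
cap 364.4146341463415 228.82926829268294 41
board 59.77533918595371 181.06983240223462 2506
[[138.34419285 155.74255583]
 [144.78591898 179.26520753]]
cap 138.73333333333332 154.83333333333334 30
board 85.48365465213747 210.5628667225482 2386
cap 138.21428571428572 155.17857142857142 28
board 85.58951406649616 211.22549019607843 2346
38.1 [-0.63778438 -0.5601415  -0.31518894]
```

View pics/z_t.png

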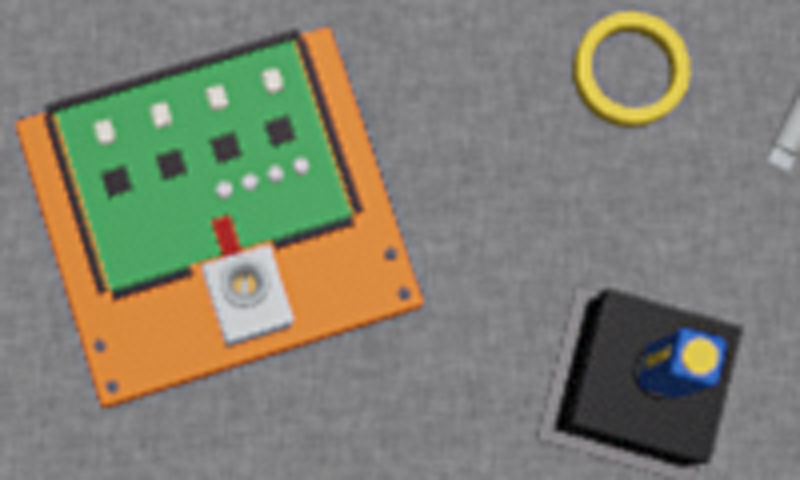

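View pics/z_s.png

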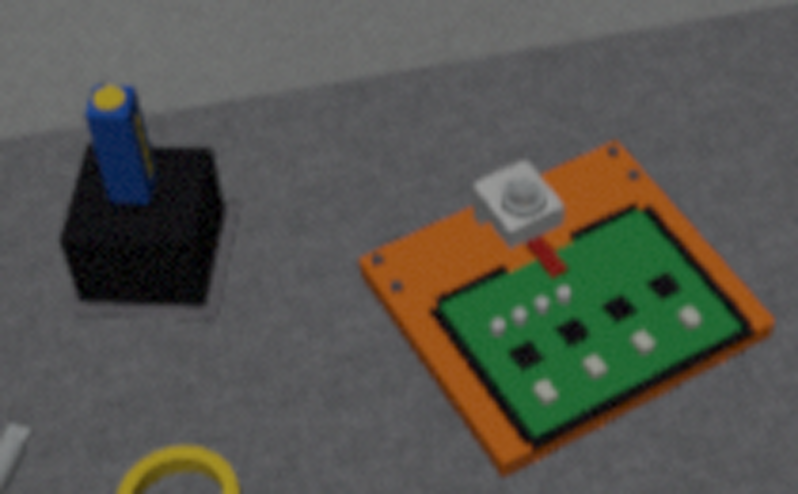

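The top picture shows the tongue square over the board at (226,236). The driver stands in its hole with the cap at (702,356), within half a pixel of where it started. The scene picture agrees: cap at (109,97), tongue at (547,257).

```bash
python3 -c "
from cell import env
print(env.hand_in())"
```

```text
the job is handed in; nothing more can be done
None
```

I turned the clamp home with the small blue screwdriver, put the screwdriver back in its stand, and handed the job in at about 38 s. The system gave no verdict.

- **Turning the screw:** I read the slot direction from the wrist picture and lowered the driver at nearly that angle. The blade dropped in during the last small turn, with under 1 N of extra push. I then turned it clockwise at about 2–3 N until the tongue stopped moving.
- **Clamp:** the last pictures put it at 1.55–1.60 rad, against a stop at 1.57. That spread is the error of my image measurement.
- **Screwdriver:** it is released in the stand, and its cap is within about 0.5 pixel of where it started. At home height I saw only about 1 N of support before opening the gripper, so the flange contact is inferred from that and from the cap position.
- **Board and bystanders:** the board's centre in the pictures shifted by less than 1 pixel, about 2 mm. I did not measure the bin, tape or jar again. The arm never went near the bin or jar, it moved only well above the tape, and no unexpected forces showed up.

No check failed.

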